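# Release the glued blank from the ratchet clamp and pile it

### The arm

A 6-joint arm with a two-finger parallel gripper is mounted at the origin on the work surface. World frame = base frame: x ahead of the robot, y to its left, z up, the work surface at z = 0. Lengths are in m, angles in rad, forces in N, time in s.
With the tool pointing down it reaches from about 0.35 to 0.8 m from the base axis. Payload 7.3 kg.
Tool frame: the origin (TCP) lies between the finger pads; the fingertips stand 25 mm ahead of it and the grasp point (between the pads) lies 6 mm ahead of it (r.tip_extent is the distance from the TCP to the fingertips, in m); z points along the fingers, y is the direction in which the jaws open and shut (so a half turn about z gives the same grasp; the last joint's range is limited). The gripper opens to 85 mm and grips with 20 to 120 N. Pads are 22 mm wide; open, the fingers measure 114 mm over their backs; the gripper's body (76 mm by 85 mm) begins 54 mm behind the grasp point. The pads swing forward as they close: fully open they stand 13 mm farther back than shut.
Start: joints at [-1.341, 0.342, 1.524, -0, 1.275, -0.146], TCP at [0.193, -0.488, 0.256] pointing down, gripper open.
Joint ranges: [-2.53, 2.53], [-0.77, 2.02], [0.04, 2.7], [-1, 4.14], [0.28, 2.66], [-3.11, 3.11]. Speed limits (rad/s): [2.57, 2.57, 3.14, 3.14, 3.14, 3.14].

### API

Orientations are given as a unit quaternion [x, y, z, w].
In Python, from workcell import r, command_gripper, optics gives the robot as it stands. The module is installed in compiled form; this text tells all that it offers. Calls block until the motion is done:
- r.reach(position, orientation): joint-space move of the TCP to a pose.
- r.move_straight(position, orientation=None, speed=0.15, max_force=None): straight line of the TCP; orientation=None keeps the orientation; speed is the mean speed in m/s. With max_force (N) it stops when the force on the tool has changed by that much, and returns True; else False.
- r.movej(angles): joint-space move.
- command_gripper(opening, force=None): finger opening in m; force is the grip in N (None keeps the last); returns when the fingers have stopped.
- r.hold(seconds).
- r.solve_ik(position, orientation): joint angles nearest the present ones, or None.
- r.read_state(): the state.
- optics.get_image(name): name is "side" or "top"; returns (picture, depth): 420x560x3 uint8, red, green, blue; 420x560 float32, m along the optical axis (not along the pixel's ray), 0 where there is no reading.
- optics.camera_model(name): a dict with "K" (3x3 intrinsics, pixels), "k1" (the pictures are not rectified: a ray, as slopes to the right and down, at radius r is drawn at 1 + k1 r^2 times it, then the intrinsics apply), "R" (3x3) and "t" (3): a world point X has camera coordinates R X + t. Camera axes: x right, y down, z forward; pixel columns grow to the right and rows downward; lengths in m; the calibration is good to about 2 mm. A picture is of the moment at which its call begins. camera_model takes no time and is no camera call.
A pose or a line that the arm cannot do raises r.PlanningError and nothing moves.
- r.finish_job(): hands the job in, once; it reports no verdict.
The state is a dict: "time_s": time; "joint_positions": joint angles; "dq": joint speeds; "tau": joint torques, N m; "eef_pos": TCP position; "eef_rot": TCP orientation; "contact_force": force on the tool from outside, world axes, zero at the start; "torque": the same for the moment, N m; "grip_width": finger opening in m.
Only numpy, scipy, OpenCV 4.12 (cv2) and the standard library are available. Lean on these libraries where they do the work, as an engineer would, in place of code of your own. Each camera call takes 0.05 s, during which the arm holds its last target.

### The job

The limewood blank in the sloping ratchet clamp is glued: lift the pawl, slide the clamp bar back, take the blank out and set it down (do not drop it) on top of the pile of two blanks, lying flat and square with its edges flush with theirs. Leave the pile where it is and do not disturb the kettle, the carved hand, the drawer pull or the teacup.

Things in the scene. Friction and masses are not known exactly. Their poses are not given: they have to be found in the camera images.
- jig: Fixed wooden clamp stand, its bed sloping up away from the robot by 0.45 rad. Origin on the slab under the bed's middle; x: level, the way the bed climbs; y: level along the bed; z up. Elsewhere: u = (cos 0.45, 0, sin 0.45) in these axes is up the slope, v = y, w = (-sin 0.45, 0, cos 0.45) out of the bed; u, v, w count from the bed's middle (point bed_mid), in mm.
- bed_mid (a point): Middle of the bed's face, 110 mm above the jig's origin (same axes). Bed: u -60 to 60, v -170 to 75. The work lies on two runners 16 mm high at v = -30 and 30. Fixed jaw at its v = +45 end, 16 mm thick, up to w = 46; two stop pins (8 mm thick, up to w = 26) below its low edge at u = -30, v = -34 and 34. Both long edges are free for fingers between the pins.
- work_mid (a point): Middle (half-way up) of the glued limewood blank in the clamp: a flat board 52 mm (its x) by 90 mm (its y) by 18 mm thick (its z), about 60 g. At the start its axes are u, v, w and its middle is at u = 0, v = 0, w = 25. A lip on the bar's head reaches 14 mm over its v = -45 end, so it cannot come out until the bar is back.
- pile_top_mid (a point): Middle of the upper of the two blanks piled flat on the slab, the same size and axes (x across 52 mm, y along 90 mm, z up); its top face is 36 mm above the slab. Loose.
- pile_low_mid (a point): Middle of the lower blank of the pile, exactly beneath the upper one. Loose.
- pawl_tab (a point): Middle of the brass finger tab of the pawl: upright plate 11 mm thick (u) by 14 mm (v), 36 mm high. Pawl down: at u = 0, v = -102, w = 64, its axes u, v, w; they turn with the pawl. It can be pinched across u and turns between the fingers as the pawl is raised.
- pawl (a joint): Pawl angle in rad: 0 = down in the teeth, grows as the tab is raised, at most 1.0. The pivot runs along u through v = -150, w = 30, so the tab rises and swings towards -v. Clear of the teeth from about 0.15 rad; a stiff pivot (0.05 N m) keeps it where it is left.
- bar_grip (a point): Middle of the upright wooden grip lug at the outer end of the clamp bar: 14 mm thick (u) by 20 mm (v), from w = 23 to 67; axes u, v, w. At the start at u = 0, v = -200, w = 48. It stands on the bar, which is 16 mm wide with its top at w = 23.
- clamp_bar (a joint): How far the clamp bar is slid back, in m: 0 = against the work, at most 0.060; it slides along -v with about 3 N of friction and stays where it is left. With the pawl down the teeth hold it.
- kettle: Copper kettle prop, 124 mm wide, 150 mm high with its bail handle; origin under its middle. Bystander.
- wood_hand: Carved limewood puppet hand lying flat, about 100 mm long (x) and 45 mm wide, 22 mm high; origin under its palm. Bystander.
- drawer_pull: Brass drawer pull lying feet down, 16 by 100 mm (y), 32 mm high; origin under its middle. Bystander.
- teacup: White ceramic doll teacup, 52 mm across, 34 mm high; origin under its middle. Bystander.
There are look-alikes about, which are no part of the job. Leave any pink look-alike of the part that bears pile_top_mid alone. Leave any blue look-alike of the part that bears work_mid alone.

How it is judged:
On the way, in this order (a step that is already met when the one before it is completed fails the run):
1. the pawl is lifted clear of the teeth (value of joint pawl above 0.18 rad), for 0.1 s.
2. the clamp bar is slid back clear of the work (value of joint clamp_bar above 0.016 m), for 0.1 s.
At the end, for the whole second after the job is handed in: The blank lies released, at rest and flat on the upper pile blank, middle within 8 mm along and across, long edges within 0.14 rad (either end round); the lower two still piled within 8 mm and 0.14 rad, the lowest flat on the slab within 20 mm of its start (x of work_mid in the frame of pile_top_mid between -0.008 and 0.008 m and y of work_mid in the frame of pile_top_mid between -0.008 and 0.008 m and z of work_mid in the frame of pile_top_mid between 0.015 and 0.021 m and angle between the y axis of work_mid and the y axis of pile_top_mid, either way round below 0.14 rad and angle between the z axis of work_mid and the z axis of pile_top_mid, either way round below 0.06 rad and horizontal distance between pile_top_mid and pile_low_mid below 0.008 m and angle between the y axis of pile_top_mid and the y axis of pile_low_mid, either way round below 0.14 rad and distance of pile_low_mid from where it was at the start of the episode below 0.02 m and height (world z) of pile_low_mid below 0.013 m and height (world z) of work_mid below 0.05 m and linear speed of work below 0.02 m/s); the robot touches nothing.
It fails at once if the blank is dropped (falls faster than 0.6 m/s out of the fingers) (linear speed of work above 0.6 m/s and contact force between the fingers and work below 0.05 N).
It fails at once if a bystander is disturbed (shifted over 25 mm) (distance of any of kettle, wood_hand, drawer_pull, teacup from where it was at the start of the episode above 0.025 m).
It also fails if it takes over 54 s, if anything falls off the work surface, if the arm or the gripper's body presses on something with over 40 N, if the wrist force passes 120 N, or if a joint passes its speed limit or range.

## Working session

There is one attempt and no reset: what is moved stays moved. The work goes in short steps, each a Python script; the robot and the scene stay as the last script left them, time stands still between calls to the robot, and variables do not carry over. Pictures are saved under pics/ and viewed, and the job is handed in when it is done.

```bash
mkdir -p pics; ls; python3 - <<'E'
from workcell import r, command_gripper, optics
import cv2,numpy as np
for n in("side","top"):
    p,d=optics.get_image(n); cv2.imwrite(f"pics/{n}0.png",p[:,:,::-1]); np.savez(f"pics/{n}0.npz",p=p,d=d)
    m=optics.camera_model(n); print(n,{k:np.round(v,4).tolist() for k,v in m.items()}, (d>0).mean())
print(r.read_state())
E
```

```text
pics
side {'K': [[414.2532, 0.0, 280.9788], [0.0, 414.2532, 205.6458], [0.0, 0.0, 1.0]], 'k1': -0.0549, 'R': [[-0.8056, -0.5924, -0.0086], [-0.3084, 0.4317, -0.8477], [0.5059, -0.6802, -0.5305]], 't': [0.3868, 0.2923, 0.7248]} 0.9958163265306123
top {'K': [[384.0204, 0.0, 282.5402], [0.0, 384.0204, 206.1263], [0.0, 0.0, 1.0]], 'k1': -0.1113, 'R': [[-0.0094, -0.9998, 0.0179], [-0.9976, 0.0082, -0.0686], [0.0685, -0.0185, -0.9975]], 't': [-0.0335, 0.5496, 1.085]} 0.9959268707482993
{'time_s': 0.1, 'joint_positions': array([-1.34098130e+00,  3.42665745e-01,  1.52490893e+00,  1.34741307e-05,
        1.27538814e+00, -1.46005153e-01]), 'dq': array([-0.00016363, -0.00070882, -0.00228296, -0.00109108,  0.00158704,
        0.00044179]), 'tau': array([ 2.77572814e-03, -4.34443653e+01, -2.46491593e+01,  9.85446178e-06,
        4.65660298e-03,  3.99690990e-06]), 'eef_pos': array([ 0.19264327, -0.48804187,  0.25569322]), 'eef_rot': array([ 9.82396925e-01,  1.86804208e-01, -2.22616272e-05, -6.84749263e-04]), 'contact_force': array([ 0.41975468, -0.5513244 ,  0.79344048]), 'torque': array([-0.00663788,  0.02753119, -0.02155236]), 'grip_width': 0.08526661449084738}
```

View pics/side0.png

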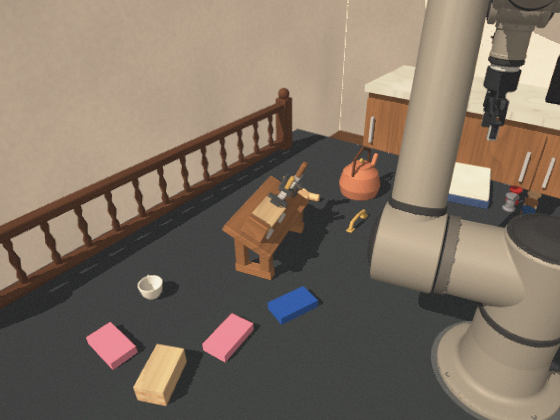

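View pics/top0.png

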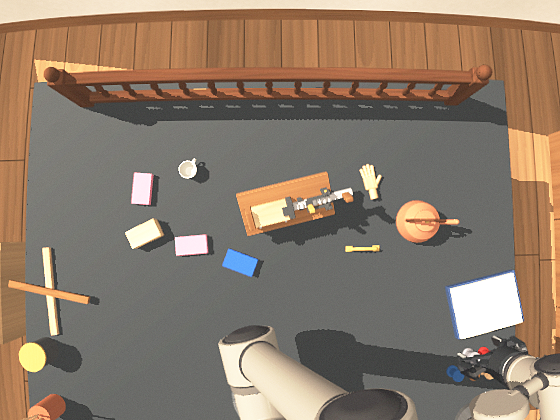

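The top view shows the jig around (288,203), with its bar grip at about (348,197). The limewood pile is at (144,234). The pink and blue look-alikes are at (142,188), (191,245) and (241,262). I'll zoom in and build 3D points.

```bash
cat > h.py <<'E'
import numpy as np,cv2
from workcell import r, command_gripper, optics
from scipy.spatial.transform import Rotation as Rot
def cam(n):
    m=optics.camera_model(n); return m
def proj(n,X):
    m=cam(n); X=np.atleast_2d(X); c=X@np.array(m["R"]).T+np.array(m["t"])
    s=c[:,:2]/c[:,2:]; s=s*(1+m["k1"]*(s**2).sum(1,keepdims=True)); K=np.array(m["K"])
    return s@K[:2,:2].T+K[:2,2]
def rays(n,px):
    m=cam(n);K=np.array(m["K"]);px=np.atleast_2d(np.float64(px))
    s=cv2.undistortPoints(px.reshape(-1,1,2),K,np.array([m["k1"],0,0,0.])).reshape(-1,2)
    R=np.array(m["R"]); C=-R.T@np.array(m["t"])
    return C,np.c_[s,np.ones(len(s))]@R   # depth-scaled directions
def plane_pt(n,px,p0,nrm):
    C,d=rays(n,px); nrm=np.array(nrm); k=((np.array(p0)-C)@nrm)/(d@nrm); return C+d*k[:,None]
def depth_pts(n,d,mask):
    v,u=np.nonzero(mask&(d>0)); C,dr=rays(n,np.c_[u,v]); return C+dr*d[v,u][:,None],np.c_[u,v]
def snap(n,tag):
    p,d=optics.get_image(n); cv2.imwrite(f"pics/{n}_{tag}.png",p[:,:,::-1]); np.savez(f"pics/{n}_{tag}.npz",p=p,d=d); return p,d
def crop(n,tag,x0,y0,w,h,s,out):
    im=cv2.imread(f"pics/{n}{tag}.png")[y0:y0+h,x0:x0+w]; cv2.imwrite(f"pics/{out}.png",cv2.resize(im,None,fx=s,fy=s,interpolation=cv2.INTER_CUBIC))
E
python3 - <<'E'
from h import *
crop("top","0",225,155,150,90,5,"c1"); crop("side","0",210,150,120,130,4,"c2"); crop("top","0",110,150,120,120,5,"c3"); crop("side","0",120,300,160,120,4,"c4")
z=np.load("pics/top0.npz");p,d=z["p"],z["d"]
hsv=cv2.cvtColor(p,cv2.COLOR_RGB2HSV)
for (x,y) in[(144,232),(265,214),(275,212),(290,185),(60,200),(200,300)]: 
    print((x,y),hsv[y,x],d[y-2:y+3,x-2:x+3].std(),depth_pts("top",d,(np.indices(d.shape)==np.array([y,x])[:,None,None]).all(0))[0].round(4))
E
```

```text
(144, 232) [ 29  30 255] 0.0018597223 [[0.4776 0.3573 0.0341]]
(265, 214) [ 26  57 255] 0.0024485195 [[0.5211 0.0088 0.1426]]
(275, 212) [ 26  59 255] 0.001986776 [[ 0.5259 -0.0167  0.1435]]
(290, 185) [ 13 147 239] 0.0017116164 [[ 0.5961 -0.056   0.1338]]
(60, 200) [ 15  12 126] 0.0023350436 [[ 0.575   0.6351 -0.0032]]
(200, 300) [ 30   7 113] 0.0018721 [[ 2.796e-01  2.033e-01 -2.000e-04]]
```

View pics/c1.png

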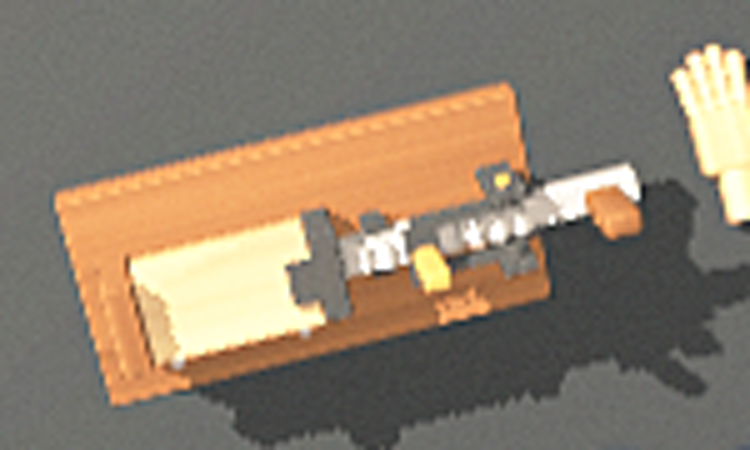

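View pics/c2.png

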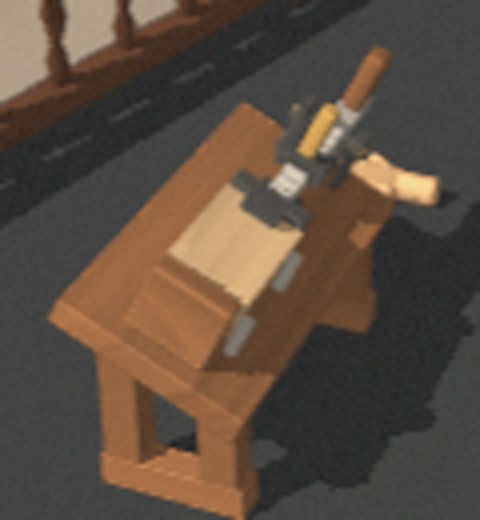

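View pics/c3.png

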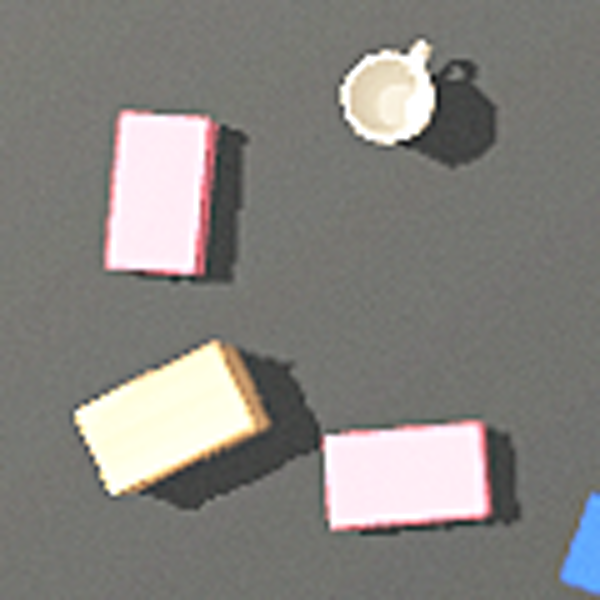

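View pics/c4.png

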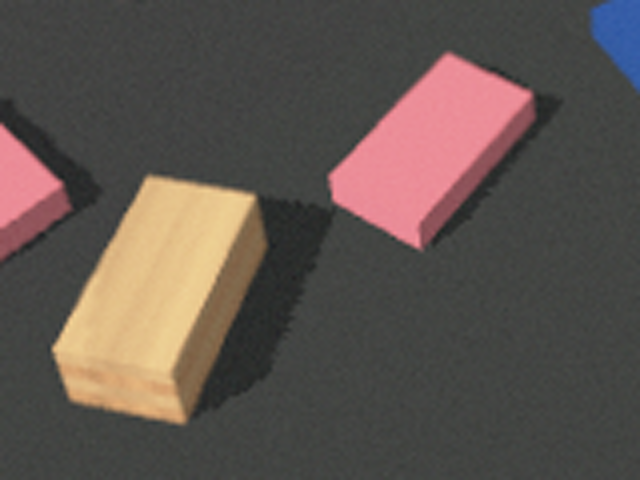

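```bash
cat >> h.py <<'E'
S,Cc=np.sin(.45),np.cos(.45)
def jig(uvw,p):  # uvw mm ; p x,y,yaw
    a=np.atleast_2d(uvw)/1000.; u,v,w=a.T
    L=np.c_[u*Cc-w*S, v, u*S+w*Cc+.11]; c,s=np.cos(p[2]),np.sin(p[2])
    return L@np.array([[c,s,0],[-s,c,0],[0,0,1]])+np.array([p[0],p[1],0])
E
cat > fit.py <<'E'
from h import *
from scipy.optimize import least_squares
tc=lambda x,y:((x+.5)/5-.5+225,(y+.5)/5-.5+155)
sc=lambda x,y:((x+.5)/4-.5+210,(y+.5)/4-.5+150)
T=[((60,75,0),tc(57,195)),((60,-170,0),tc(512,88)),((-60,75,0),tc(110,402)),((-60,-170,0),tc(549,297)),((26,45,34),tc(130,262))]
Sd=[((60,75,0),sc(50,312)),((60,-170,0),sc(246,103)),((-60,75,0),sc(240,418))]
def res(p,use=(1,1)):
    out=[]
    if use[0]: out.append(proj("top",jig([a for a,_ in T],p))-np.array([b for _,b in T]))
    if use[1]: out.append(proj("side",jig([a for a,_ in Sd],p))-np.array([b for _,b in Sd]))
    return np.vstack(out)
if __name__=="__main__":
  for use in((1,0),(0,1),(1,1)):
    s=least_squares(lambda p:res(p,use).ravel(),[.55,-.02,.2],loss="soft_l1"); print(use,s.x.round(4)); print(res(s.x).round(2).tolist())
  p=s.x
  for n,c in(("top",(225,155,150,90,5)),("side",(210,150,120,130,4))):
    im=cv2.imread(f"pics/{n}0.png"); x0,y0,w,h,k=c
    im=cv2.resize(im[y0:y0+h,x0:x0+w],None,fx=k,fy=k,interpolation=cv2.INTER_CUBIC)
    def poly(pts,col):
        q=proj(n,jig(pts,p)); q=((q-[x0,y0]+.5)*k-.5).round().astype(int); cv2.polylines(im,[q.reshape(-1,1,2)],True,col,1)
    R=lambda u0,u1,v0,v1,w:[(u0,v0,w),(u1,v0,w),(u1,v1,w),(u0,v1,w)]
    poly(R(-60,60,-170,75,0),(0,255,0)); poly(R(-26,26,-45,45,34),(255,0,0)); poly(R(-7,7,-210,-190,67),(0,0,255)); poly(R(-5.5,5.5,-109,-95,82),(255,0,255)); poly(R(-26,26,45,61,46),(255,255,0))
    cv2.imwrite(f"pics/o_{n}.png",im)
  np.save("p.npy",p)
E
python3 fit.py
```

```text
(1, 0) [ 5.383e-01 -5.000e-04  2.223e-01]
[[-0.47, 0.04], [0.73, 0.05], [-0.15, -0.5], [0.17, -0.31], [-0.18, 0.72], [-0.59, -5.03], [-1.39, -1.89], [-1.77, 0.05]]
(0, 1) [0.5297 0.0055 0.2253]
[[-2.85, 3.51], [-1.63, 3.19], [-2.3, 2.81], [-1.97, 2.71], [-2.55, 4.22], [0.49, -2.32], [-0.37, -0.11], [-0.15, 3.02]]
(1, 1) [ 0.5369 -0.0007  0.2254]
[[-0.44, 0.68], [0.7, 0.4], [0.0, 0.08], [0.26, -0.0], [-0.1, 1.33], [-0.01, -4.79], [-1.14, -1.79], [-1.07, 0.23]]
```

View pics/o_top.png

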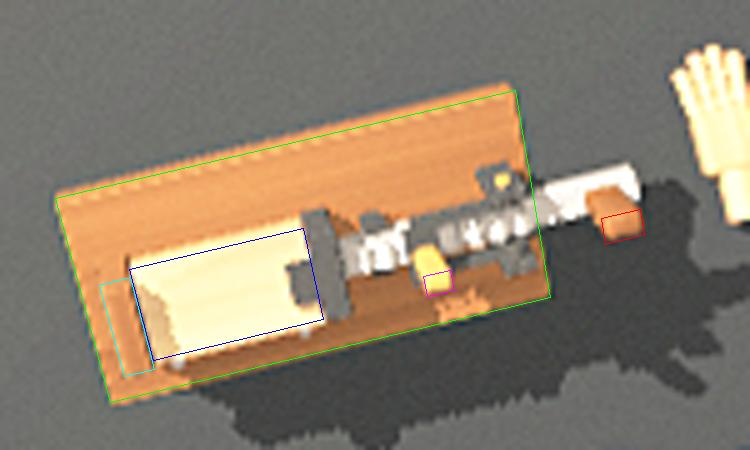

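View pics/o_side.png

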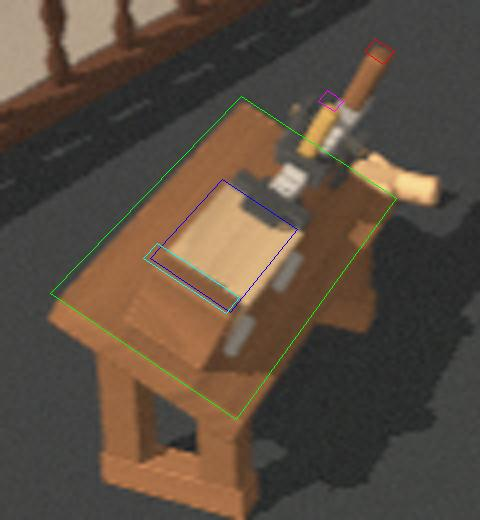

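The overlay shows an error in my picks. The top camera sees the bed's and the blank's up-slope end faces, so those correspondences were wrong. I'll refine at higher zoom.

```bash
python3 - <<'E'
from h import *
crop("top","0",230,165,75,75,8,"d1"); crop("top","0",290,165,75,60,10,"d2"); crop("side","0",215,200,75,70,8,"d3"); crop("side","0",255,155,70,60,10,"d4")
E
```

```text
(no output)
```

View pics/d1.png

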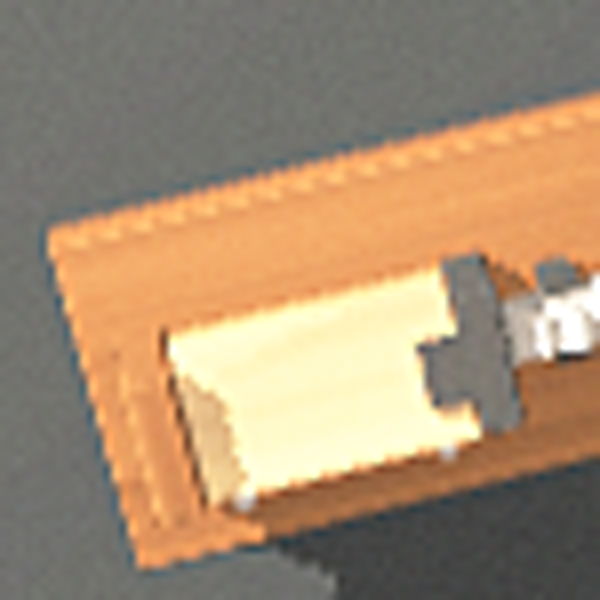

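View pics/d2.png

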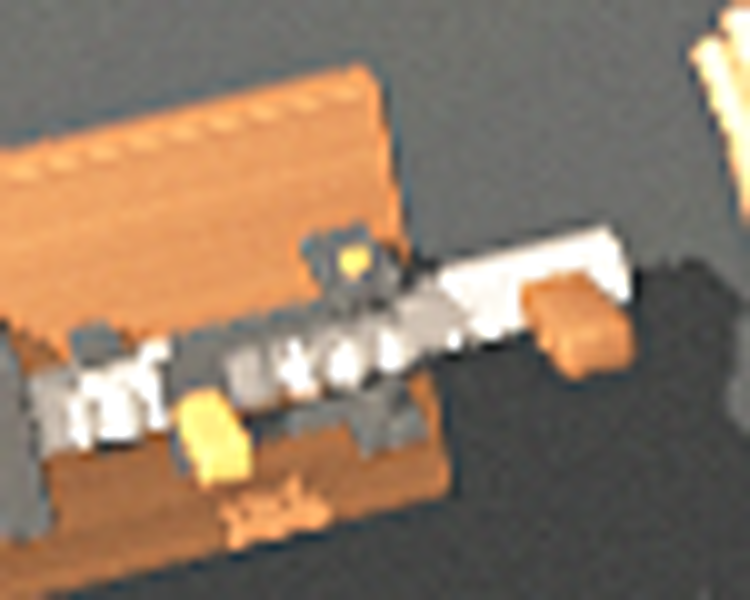

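View pics/d3.png

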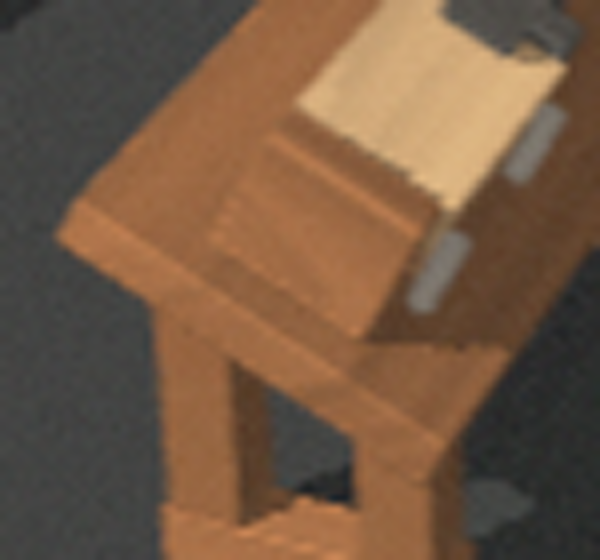

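View pics/d4.png

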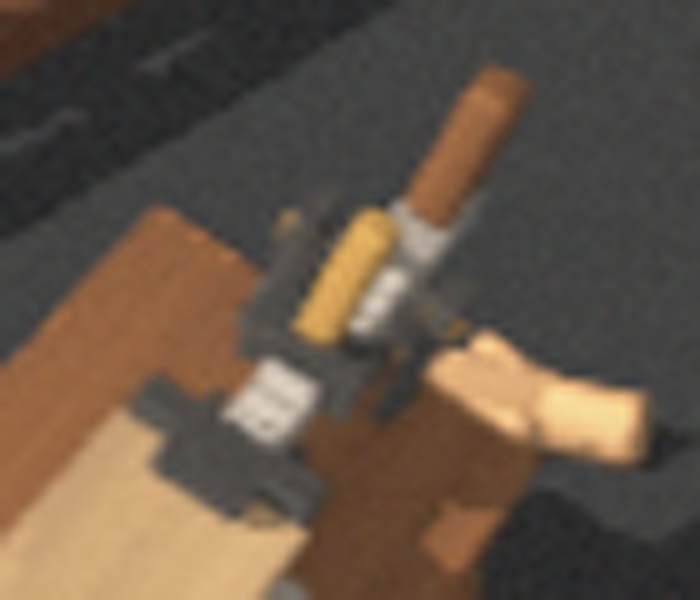

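```bash
python3 - <<'E'
s=open("fit.py").read().split("\n")
s=[l for l in s if not l.startswith(("T=","Sd="))]
i=[k for k,l in enumerate(s) if l.startswith("sc=")][0]
s.insert(i+1,"""g=lambda k,x0,y0,x,y:((x+.5)/k-.5+x0,(y+.5)/k-.5+y0)
T=[((60,75,0),g(8,230,165,57,248)),((-60,75,0),g(8,230,165,140,568)),((60,-170,0),g(10,290,165,382,95)),((-60,-170,0),g(10,290,165,450,492))]
Sd=[((60,75,0),g(8,215,200,80,203)),((-60,75,0),g(8,215,200,438,440)),((60,-170,0),g(10,255,155,158,210)),((0,-200,67),g(10,255,155,500,79)),((0,-102,82),g(10,255,155,380,218))]""")
open("fit.py","w").write("\n".join(s))
E
python3 fit.py
python3 - <<'E'
from h import *
p=np.load("p.npy")
# depth check: residual w over bed & work
for n in("top","side"):
    z=np.load(f"pics/{n}0.npz");d=z["d"]
    for nm,R,w in(("bed",(35,55,-150,60),0),("work",(-15,20,-20,35),34)):
        q=proj(n,jig([(R[0],R[2],w),(R[1],R[2],w),(R[1],R[3],w),(R[0],R[3],w)],p))
        m=np.zeros(d.shape,np.uint8);cv2.fillConvexPoly(m,q.round().astype(int),1)
        P,_=depth_pts(n,d,m>0); c,s=np.cos(p[2]),np.sin(p[2])
        L=np.c_[(P[:,0]-p[0])*c+(P[:,1]-p[1])*s,P[:,2]-.11]
        print(n,nm,len(P),"w med",np.median(L@[-S,Cc])*1000)
E
```

```text
(1, 0) [ 0.5348 -0.0017  0.2294]
[[-0.8, -0.33], [0.01, 0.41], [0.2, -0.87], [0.5, 0.77], [-1.32, -1.9], [0.5, -0.1], [0.25, -1.89], [0.45, -0.07], [0.57, -1.56]]
(0, 1) [0.5319 0.002  0.237 ]
[[-2.34, 1.04], [-1.16, 1.65], [-1.48, -0.21], [-0.81, 1.34], [-1.4, -0.5], [0.82, 1.25], [-0.27, -1.07], [0.05, 0.61], [0.4, -0.73]]
(1, 1) [ 0.5343 -0.0008  0.2327]
[[-1.19, -0.01], [-0.23, 0.67], [-0.25, -0.86], [0.19, 0.76], [-1.37, -1.57], [0.58, 0.18], [-0.02, -1.72], [0.2, 0.05], [0.42, -1.4]]
top bed 668 w med -0.008570012976275831
top work 304 w med 33.79509896461244
side bed 528 w med -0.190390923742469
side work 285 w med 33.796631918935546
```

View pics/o_top.png

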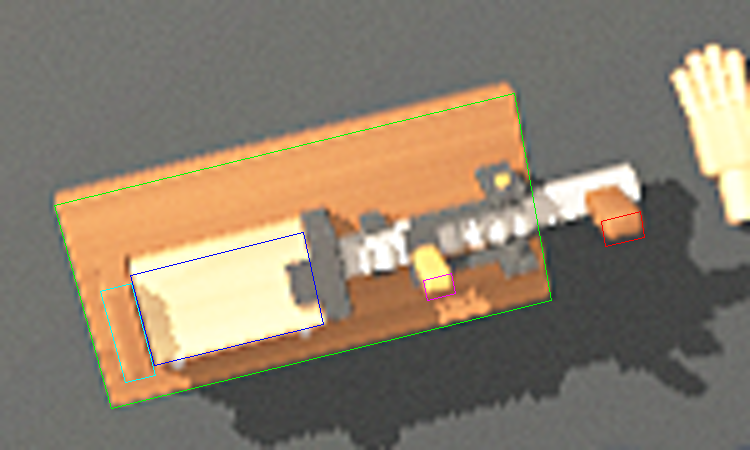

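View pics/o_side.png

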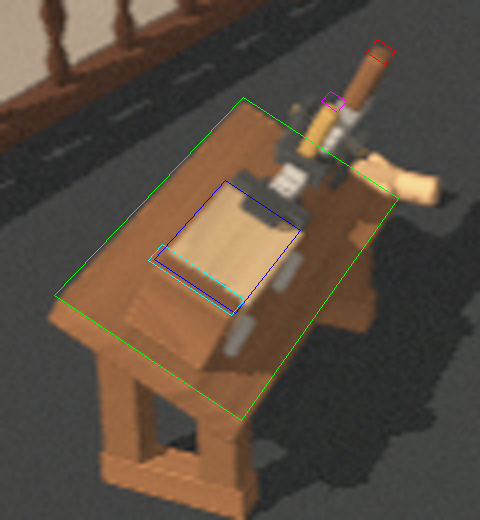

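```bash
python3 - <<'E'
from h import *
g=lambda k,x0,y0,q:[((x+.5)/k-.5+x0,(y+.5)/k-.5+y0) for x,y in q]
t=g(5,110,150,[(76,412),(218,342),(257,427),(113,494)])
s=g(4,120,300,[(148,177),(258,195),(172,375),(55,350)])
def rep(P):
    P=P[:,:2]; c=P.mean(0); print(P.round(4).tolist(),"mid",c.round(4),"edges",np.linalg.norm(P-np.roll(P,-1,0),axis=1).round(4))
    for i in range(4):
        e=P[(i+1)%4]-P[i]; print("   ",np.arctan2(-e[0],e[1])%np.pi)
rep(plane_pt("top",t,(0,0,.036),(0,0,1))); rep(plane_pt("side",s,(0,0,.036),(0,0,1)))
# mask
for n,(x0,y0,x1,y1) in(("top",(120,212,170,255)),("side",(130,340,190,410))):
    z=np.load(f"pics/{n}0.npz");p,d=z["p"],z["d"];h=cv2.cvtColor(p,cv2.COLOR_RGB2HSV)
    m=np.zeros(d.shape,bool);m[y0:y1,x0:x1]=True
    m&=(h[...,1]>20)&(h[...,0]<40)&(h[...,2]>(200 if n=="top" else 150))
    P,px=depth_pts(n,d,m); k=abs(P[:,2]-.036)<.006
    Q=plane_pt(n,px[k].astype(float),(0,0,.036),(0,0,1))[:,:2].astype(np.float32)
    print(n,k.sum(),np.median(P[k,2]),cv2.minAreaRect(Q*1000),Q.mean(0))
E
```

```text
[[0.4778, 0.413], [0.5173, 0.3303], [0.4689, 0.3073], [0.4311, 0.3907]] mid [0.4738 0.3603] edges [0.0916 0.0536 0.0916 0.0517]
    0.445803109432215
    2.0149553908524487
    0.4253244208031439
    2.015005535243355
[[0.5113, 0.3347], [0.4638, 0.3119], [0.4253, 0.3941], [0.4725, 0.4155]] mid [0.4682 0.364 ] edges [0.0526 0.0908 0.0518 0.0896]
    2.0203169122111495
    0.43821120384452084
    1.996850472502382
    0.4474239862417231
top 420 0.03566786795330146 ((474.12298583984375, 361.0494079589844), (53.96194839477539, 92.25450897216797), 25.847631454467773) [0.47908545 0.36108294]
side 1424 0.03512286515309748 ((468.4752197265625, 365.8751220703125), (53.2452278137207, 92.9791030883789), 25.271381378173828) [0.46712863 0.36751607]
```

```bash
cat >> h.py <<'E'
P=np.load("p.npy")
def jR(sgn=1):  # tool orientation: z=-w, y=sgn*u
    c,s=np.cos(P[2]),np.sin(P[2]); Rz=np.array([[c,-s,0],[s,c,0],[0,0,1]])
    u=Rz@[Cc,0,S]; w=Rz@[-S,0,Cc]; y=sgn*u; z=-w; x=np.cross(y,z)
    return Rot.from_matrix(np.c_[x,y,z]).as_quat()
def J(u,v,w): return jig((u,v,w),P)[0]
def flatR(yaw,sgn=1):
    c,s=np.cos(yaw),np.sin(yaw); y=sgn*np.array([c,s,0]); z=np.array([0,0,-1.]); return Rot.from_matrix(np.c_[np.cross(y,z),y,z]).as_quat()
def fj():
    f=r.read_state(); c,s=np.cos(P[2]),np.sin(P[2]); F=np.array(f["contact_force"]); a=F[0]*c+F[1]*s; b=-F[0]*s+F[1]*c
    return np.round([a*Cc+F[2]*S,b,-a*S+F[2]*Cc],2), f["grip_width"], round(f["time_s"],2)
E
python3 - <<'E'
from h import *
print(P,r.tip_extent)
for sg in(1,-1):
  print(sg)
  for nm,p,q in [("tab",J(0,-102,76),jR(sg)),("tabhi",J(0,-102,180),jR(sg)),("lug",J(0,-200,60),jR(sg)),("lug2",J(0,-245,60),jR(sg)),("lughi",J(0,-245,160),jR(sg)),("work",J(2,0,39),jR(sg)),("workhi",J(2,0,150),jR(sg)),("pile",(.471,.362,.06),flatR(.44,sg)),("pilehi",(.471,.362,.2),flatR(.44,sg))]:
    s=r.solve_ik(p,q); print(nm,np.round(p,3),None if s is None else np.round(s,2))
E
```

```text
[ 0.53427422 -0.00078177  0.23265562] 0.025
1
tab [ 0.526 -0.108  0.178] [-0.51  0.3   1.93  0.52  0.63 -1.12]
tabhi [ 0.482 -0.118  0.272] [-0.59  0.1   1.88  0.42  0.89 -1.04]
lug [ 0.555 -0.201  0.164] [-0.65  0.42  1.78  0.54  0.71 -1.25]
lug2 [ 0.565 -0.245  0.164] [-0.7   0.47  1.7   0.53  0.77 -1.28]
lughi [ 0.523 -0.255  0.254] [-0.77  0.31  1.66  0.46  0.97 -1.23]
work [ 0.52  -0.004  0.146] [-0.28  0.31  2.04  0.51  0.45 -0.94]
workhi [ 0.473 -0.015  0.246] [-0.34  0.07  2.    0.37  0.72 -0.81]
pile [0.471 0.362 0.06 ] [ 0.53  0.68  1.55 -0.    0.91  0.09]
pilehi [0.471 0.362 0.2  ] [ 0.53  0.51  1.41 -0.    1.22  0.09]
-1
tab [ 0.526 -0.108  0.178] [-0.51  0.3   1.93  0.52  0.63  2.03]
tabhi [ 0.482 -0.118  0.272] [-0.59  0.1   1.88  0.42  0.89  2.1 ]
lug [ 0.555 -0.201  0.164] [-0.65  0.42  1.78  0.54  0.71  1.89]
lug2 [ 0.565 -0.245  0.164] [-0.7   0.47  1.7   0.53  0.77  1.86]
lughi [ 0.523 -0.255  0.254] [-0.77  0.31  1.66  0.46  0.97  1.91]
work [ 0.52  -0.004  0.146] [-0.28  0.31  2.04  0.51  0.45  2.2 ]
workhi [ 0.473 -0.015  0.246] [-0.34  0.07  2.    0.37  0.72  2.33]
pile [0.471 0.362 0.06 ] [ 0.53  0.68  1.55 -0.    0.91 -3.06]
pilehi [0.471 0.362 0.2  ] [ 0.53  0.51  1.41 -0.    1.22 -3.06]
```

```bash
python3 - <<'E'
from h import *
r.reach(J(0,-102,170),jR()); command_gripper(.045,20)
r.move_straight(J(0,-102,115),speed=.2)
print(r.read_state()["eef_pos"],J(0,-102,115),fj())
snap("top","1");snap("side","1")
crop("top","_1",270,140,100,90,6,"e1");crop("side","_1",240,120,100,100,6,"e2")
print(proj("top",J(0,-102,82)),proj("side",J(0,-102,82)))
E
```

```text
[ 0.50902491 -0.11136541  0.21343507] [ 0.50911823 -0.11156661  0.21355142] (array([-0.62, -0.18,  0.38]), 0.04485895489560492, 2.73)
[[312.39689181 211.9606424 ]] [[292.97076762 174.94583385]]
```

View pics/e1.png

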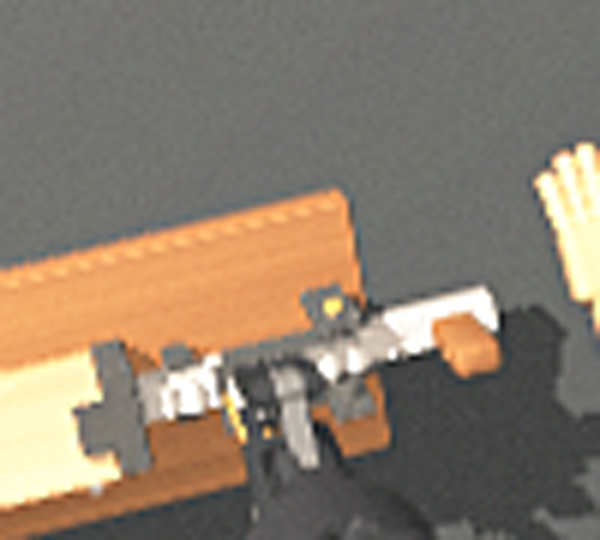

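View pics/e2.png

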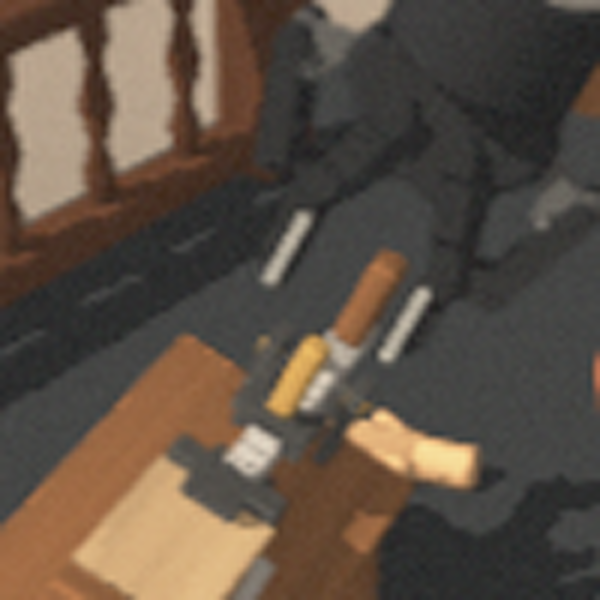

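```bash
python3 - <<'E'
from h import *
for n,x0,y0,nm in(("top",270,140,"e1"),("side",240,120,"e2")):
    im=cv2.imread(f"pics/{nm}.png")
    def poly(pts,col):
        q=proj(n,jig(pts,P)); q=((q-[x0,y0]+.5)*6-.5).round().astype(int); cv2.polylines(im,[q.reshape(-1,1,2)],True,col,1)
    for s,c in((1,(0,255,0)),(-1,(0,0,255))):
        poly([(s*22.4,-113,92),(s*22.4,-91,92),(s*22.4,-91,130),(s*22.4,-113,130)],c)
    poly([(-5.5,-109,82),(5.5,-109,82),(5.5,-95,82),(-5.5,-95,82)],(255,0,255))
    cv2.imwrite(f"pics/{nm}o.png",im)
E
```

```text
(no output)
```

View pics/e1o.png

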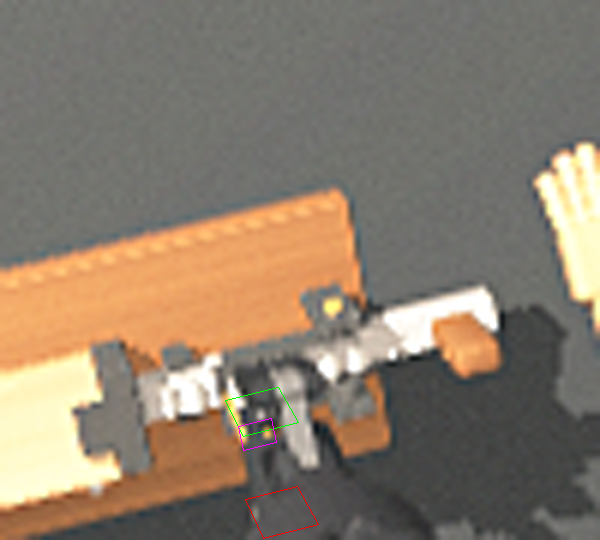

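View pics/e2o.png

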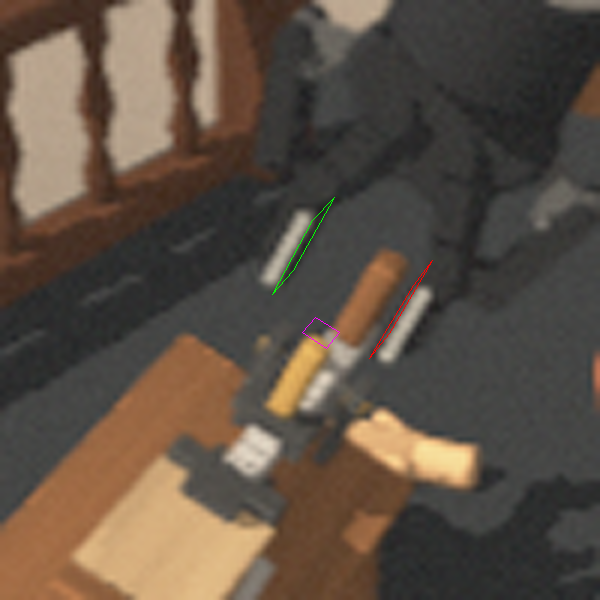

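```bash
python3 - <<'E'
from h import *
print(fj(), r.move_straight(J(0,-102,75),speed=.1,max_force=12),fj())
command_gripper(0.0,25); print(fj())
E
```

```text
(array([ 0.95,  0.39, -0.83]), 0.04489752626756795, 2.83) False (array([ 0.2 , -0.68, -0.4 ]), 0.04541167868949365, 3.38)
(array([-3.48, -0.55,  5.45]), 0.010546121962976465, 3.78)
```

```bash
python3 - <<'E'
from h import *
for t in np.linspace(.06,.48,8):
    c,s=np.cos(t),np.sin(t); v=-150+48*c-39*s; w=30+48*s+39*c
    r.move_straight(J(0,v,w+6),speed=.06)
    print(round(t,2),fj())
snap("side","2"); crop("side","_2",240,120,100,100,6,"e3")
E
```

```text
0.06 (array([-2.49,  2.53,  1.41]), 0.01058301357889227, 4.03)
0.12 (array([-2.76,  4.06,  1.34]), 0.010380646510518895, 4.28)
0.18 (array([-3.01,  5.32,  0.94]), 0.010446526981053103, 4.53)
0.24 (array([-2.41,  5.32,  1.71]), 0.010519839663009185, 4.78)
0.3 (array([-3.84,  5.89,  1.84]), 0.010766389006355567, 5.03)
0.36 (array([-3.2 ,  5.39,  0.39]), 0.010353698686369211, 5.28)
0.42 (array([-2.13,  4.44,  2.  ]), 0.010478232540957833, 5.53)
0.48 (array([-2.75,  4.45,  1.43]), 0.010397029852984607, 5.78)
```

View pics/e3.png

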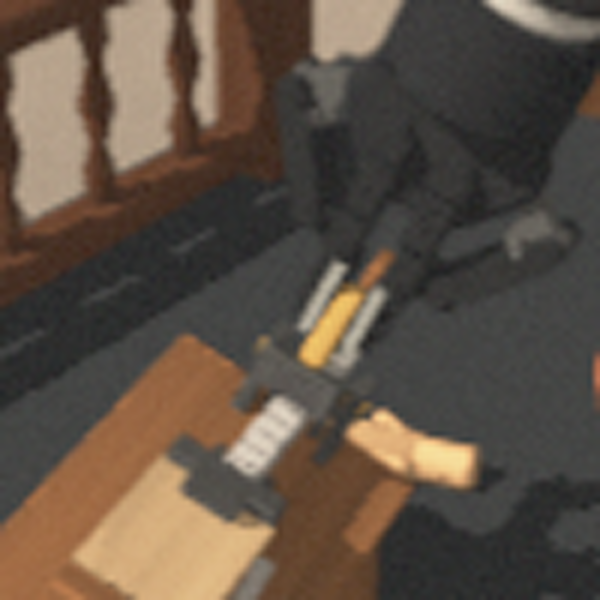

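The pinch is good. The tab sits between the pads at (330,325) in the crop and the pawl is raised. Next is the lug.

```bash
python3 - <<'E'
from h import *
command_gripper(.045); q=r.read_state()["eef_pos"]
w=J(0,0,1000)-J(0,0,0)
r.move_straight(q+w*.05,speed=.2)
r.move_straight(J(0,-200,125),speed=.2)
print(fj()); print(r.move_straight(J(0,-200,62),speed=.12,max_force=12),fj())
command_gripper(0.0,40); print(fj())
snap("side","3"); crop("side","_3",240,120,100,100,6,"e4")
E
```

```text
(array([-0.8 ,  1.24,  0.2 ]), 0.04484906837579891, 7.19)
False (array([-0.31, -0.9 ,  0.2 ]), 0.044683881423094, 7.87)
(array([-3.44,  0.94,  6.41]), 0.013746166925516001, 8.24)
```

View pics/e4.png

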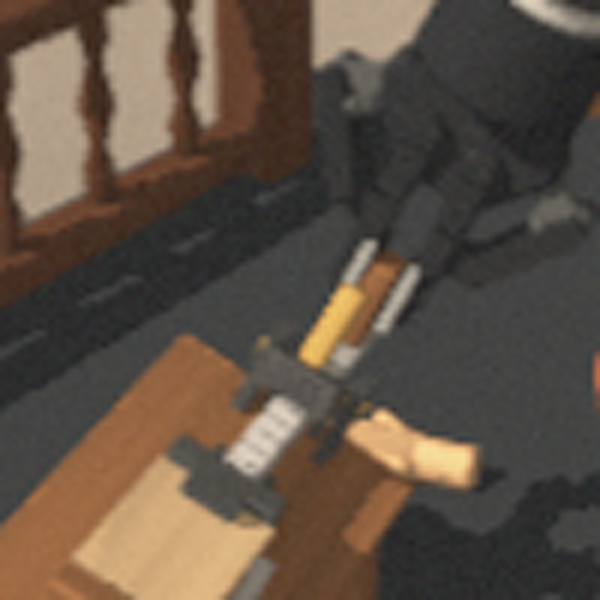

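```bash
python3 - <<'E'
from h import *
print(r.move_straight(J(0,-222,62),speed=.06,max_force=30),fj())
print(r.move_straight(J(0,-244,62),speed=.06,max_force=30),fj())
r.hold(.15)
command_gripper(.05); print(fj()); r.move_straight(J(0,-244,135),speed=.2)
snap("side","4");snap("top","4"); crop("side","_4",240,120,100,100,6,"e5"); crop("top","_4",225,155,150,90,5,"e6")
E
```

```text
False (array([-3.56, -1.31,  5.45]), 0.013230806941334048, 8.81)
False (array([-2.9 , -2.46,  6.05]), 0.012952377474779031, 9.32)
(array([-0.63,  0.14,  0.15]), 0.050319617712723634, 9.92)
```

View pics/e5.png

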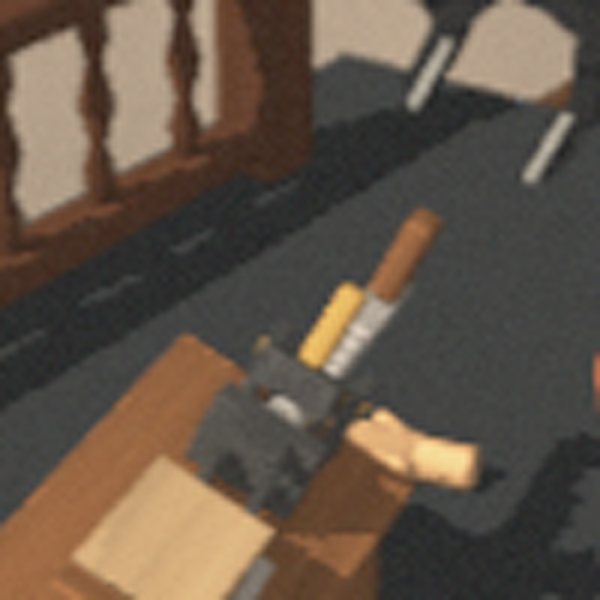

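View pics/e6.png

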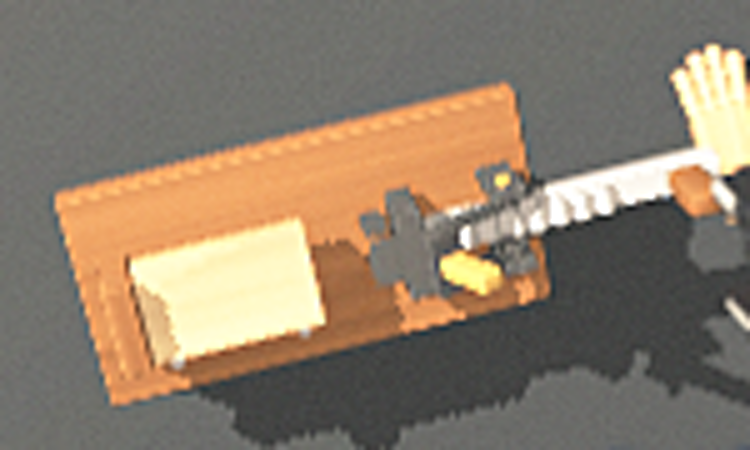

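The bar is back, with the head clear of the blank's end at (320,270) in the top crop. The pawl is still up. Now I'll grasp the blank high, so the tips don't reach the pile when I place it.

```bash
python3 - <<'E'
from h import *
command_gripper(.085)
r.move_straight(J(0,-150,170),speed=.3); r.move_straight(J(2,0,130),speed=.25)
print(fj()); print(r.move_straight(J(2,0,40),speed=.12,max_force=12),fj())
command_gripper(.06,25); snap("side","5"); crop("side","_5",220,150,100,100,6,"e7"); print(fj())
command_gripper(0.0,40); print(fj())
snap("side","6"); crop("side","_6",220,150,100,100,6,"e8")
E
```

```text
(array([-0.14, -0.12,  0.41]), 0.08545867301561899, 12.23)
False (array([ 0.61,  1.  , -0.59]), 0.08505078959216182, 13.13)
(array([-0.37,  0.05,  0.49]), 0.060191772547197805, 13.56)
(array([-1.42, -0.35,  6.86]), 0.05122413144987487, 13.79)
```

View pics/e7.png

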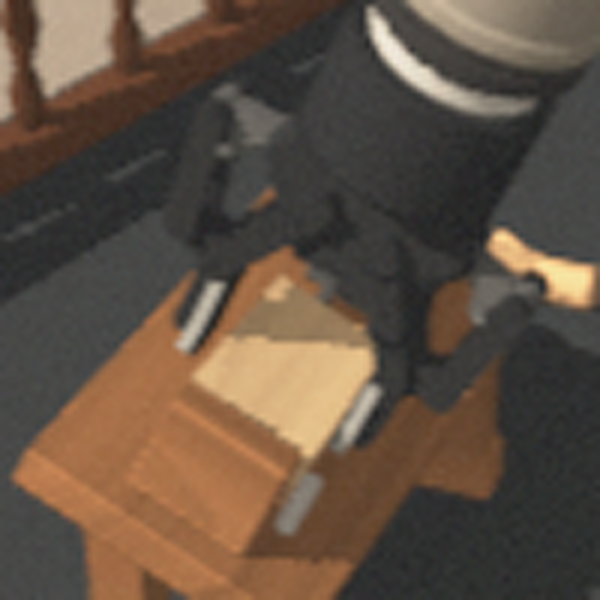

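View pics/e8.png

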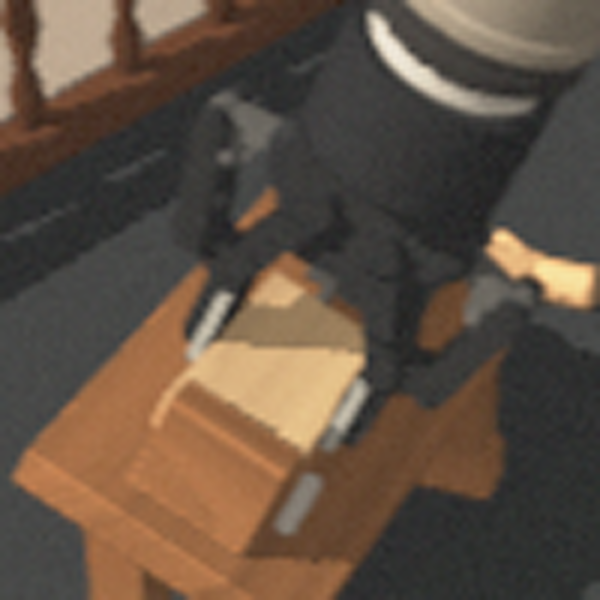

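```bash
python3 - <<'E'
from h import *
print(r.move_straight(J(2,0,50),speed=.05,max_force=25),fj())
print(r.move_straight(J(2,-3,140),speed=.15),fj())
snap("side","7"); crop("side","_7",220,110,120,120,5,"e9")
E
```

```text
False (array([-0.63,  0.11, -1.76]), 0.050863089815828454, 14.19)
False (array([-0.65,  1.48, -1.21]), 0.0509464372187089, 14.94)
```

View pics/e9.png

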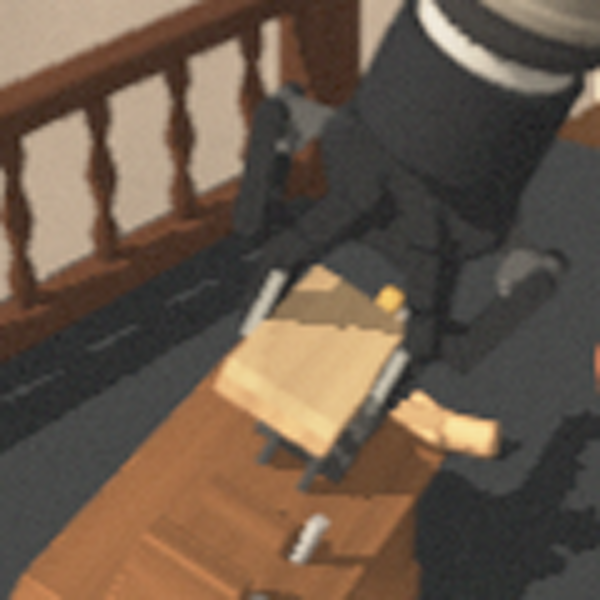

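```bash
python3 - <<'E'
from h import *
q=r.read_state()["eef_pos"]; r.move_straight(q+[0,0,.06],speed=.2)
c=np.array([.471,.362]); 
r.reach([*c,.16],flatR(.44)); r.move_straight([*c,.085],speed=.12); r.hold(.2)
print(r.read_state()["eef_pos"],fj())
snap("side","8");snap("top","8"); crop("side","_8",110,290,140,120,5,"f1"); crop("top","_8",100,180,110,90,7,"f2")
E
```

```text
[0.47143799 0.3622242  0.08591883] (array([ 0.29, -0.52, -0.07]), 0.051056204259942964, 17.9)
```

View pics/f1.png

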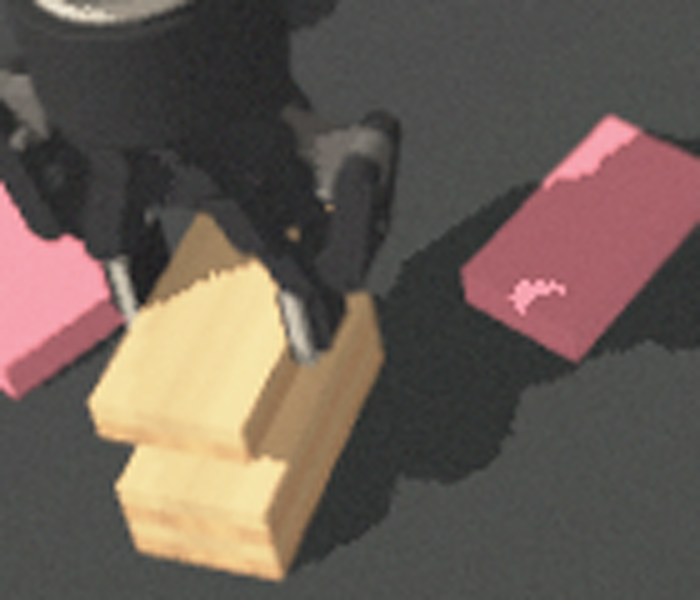

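View pics/f2.png

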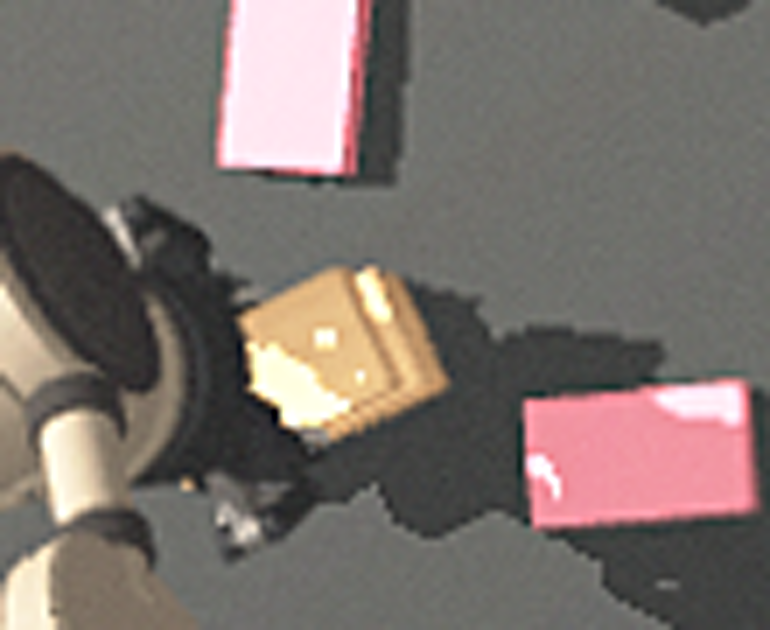

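```bash
python3 - <<'E'
from h import *
crop("side","_8",120,325,75,58,10,"f3"); crop("side","_8",120,355,75,58,10,"f4"); crop("top","_8",125,210,50,45,14,"f5")
E
```

```text
(no output)
```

View pics/f3.png

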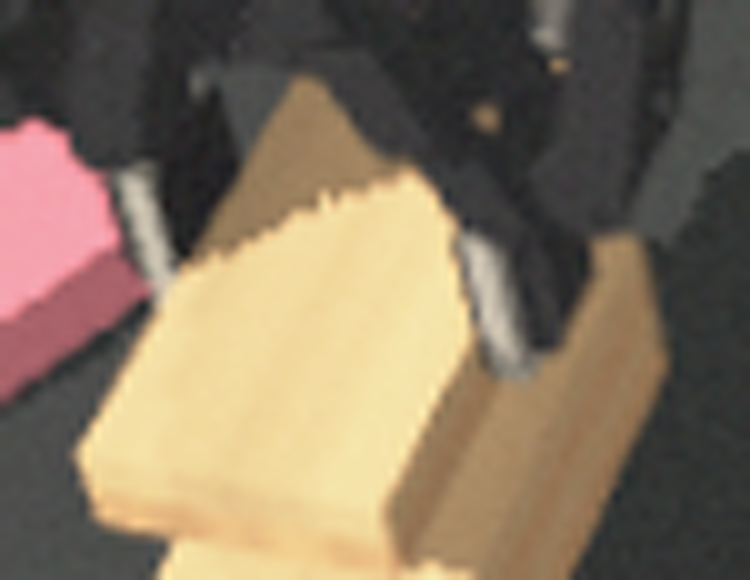

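View pics/f4.png

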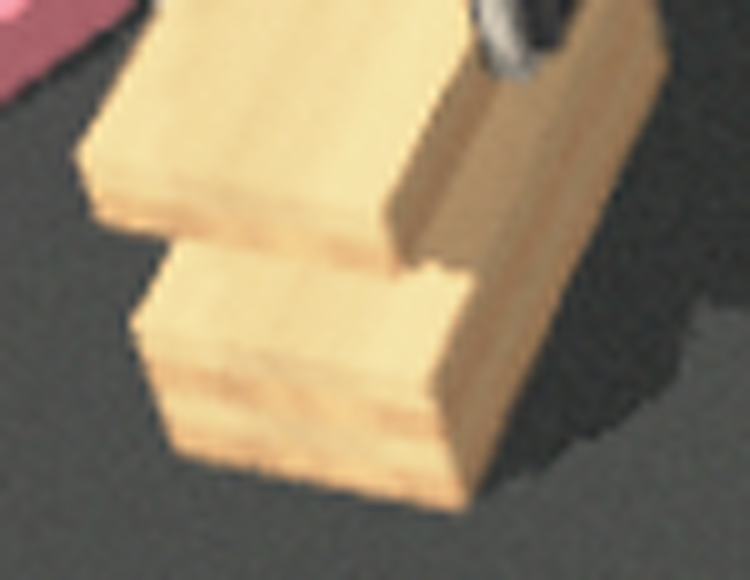

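View pics/f5.png

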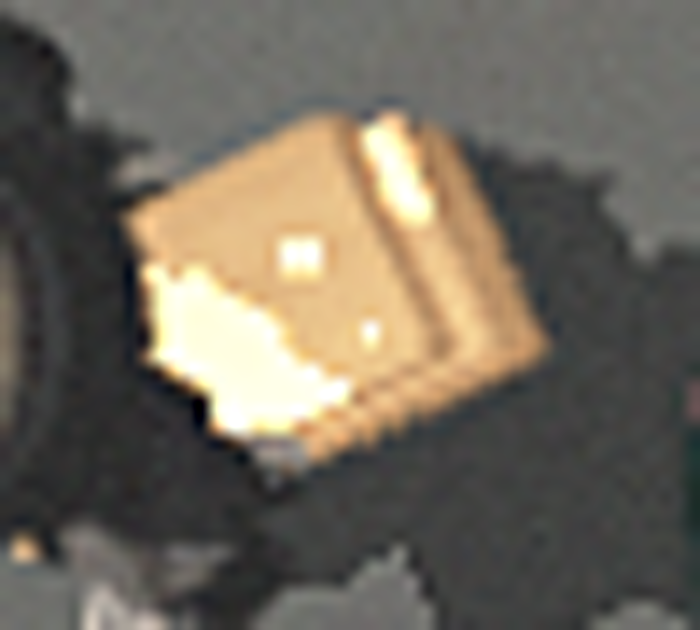

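```bash
python3 - <<'E'
from h import *
g=lambda k,x0,y0,q:[((x+.5)/k-.5+x0,(y+.5)/k-.5+y0) for x,y in q]
e=r.read_state()["eef_pos"]; zt=e[2]-.006
n=(0,0,1)
A=plane_pt("side",g(10,120,355,[(135,320),(430,390)]),(0,0,.036),n)
B=plane_pt("side",g(10,120,355,[(78,153),(388,220)]),(0,0,zt),n)
C=plane_pt("side",g(10,120,355,[(98,218),(400,272)]),(0,0,zt-.018),n)
T=plane_pt("top",g(14,125,210,[(340,115),(448,345)]),(0,0,zt),n)
U=plane_pt("top",g(5,110,150,[(218,342),(257,427)]),(0,0,.036),n)
for nm,X in(("pile side +y end",A),("held top side",B),("held bot side",C),("held top cam -y end",T),("pile top cam",U)):
    d=X[1]-X[0]; print(nm,X[:,:2].round(4).tolist(),np.linalg.norm(d),"yaw",np.arctan2(d[1],d[0])%np.pi)
a=.44; ax=np.array([np.cos(a),np.sin(a)]); ay=np.array([-np.sin(a),np.cos(a)])
for X,Y in((B,A),(C,A),(T,U)):
    m=(X-Y)[:,:2].mean(0); print("held-pile  x',y' mm",m@ax*1e3,m@ay*1e3)
# absolute mid vs tcp in held
print("held mid (side)",B[:,:2].mean(0)-ay*.045,"(top)",T[:,:2].mean(0)+ay*.045,"tcp",e)
E
```

```text
pile side +y end [[0.4738, 0.4151], [0.4252, 0.3944]] 0.052879580928147533 yaw 0.4039475021134704
held top side [[0.4736, 0.4151], [0.4248, 0.3935]] 0.05339307671397696 yaw 0.41620813997586037
held bot side [[0.475, 0.4149], [0.4284, 0.3921]] 0.051896287639519256 yaw 0.4552395895708621
held top cam -y end [[0.5163, 0.3286], [0.4714, 0.3066]] 0.04996997636940899 yaw 0.45425441122853805
pile top cam [[0.5173, 0.3303], [0.4689, 0.3073]] 0.05356706129943452 yaw 0.4441590640575521
held-pile  x',y' mm -0.4577549909821621 -0.3002981271798694
held-pile  x',y' mm 1.4870843112155505 -2.1327035293447882
held-pile  x',y' mm 0.14509572952817867 -1.4310691184851472
held mid (side) [0.46836873 0.36357649] (top) [0.47468787 0.35830475] tcp [0.47122144 0.36218374 0.08562063]
```

Both cameras put the held blank within about 2 mm of flush and square with the pile. I'll correct by 1 mm along the length and lower it with force sensing.

```bash
python3 - <<'E'
from h import *
a=.44; ay=np.array([-np.sin(a),np.cos(a)])
c=np.array([.471,.362])+ay*.001
r.move_straight([*c,.066],flatR(.44),speed=.05); r.hold(.2); print(fj(),r.read_state()["eef_pos"])
print(r.move_straight([*c,.055],speed=.01,max_force=5),fj(),r.read_state()["eef_pos"])
snap("side","9"); crop("side","_9",110,310,100,100,6,"g1")
E
```

```text
(array([-0.24,  0.26, -1.15]), 0.050967448650538365, 18.73) [0.47073715 0.36298269 0.06626326]
True (array([ 1.09, -0.05,  3.9 ]), 0.05102366279275266, 19.42) [0.47055486 0.36291325 0.05991943]
```

View pics/g1.png

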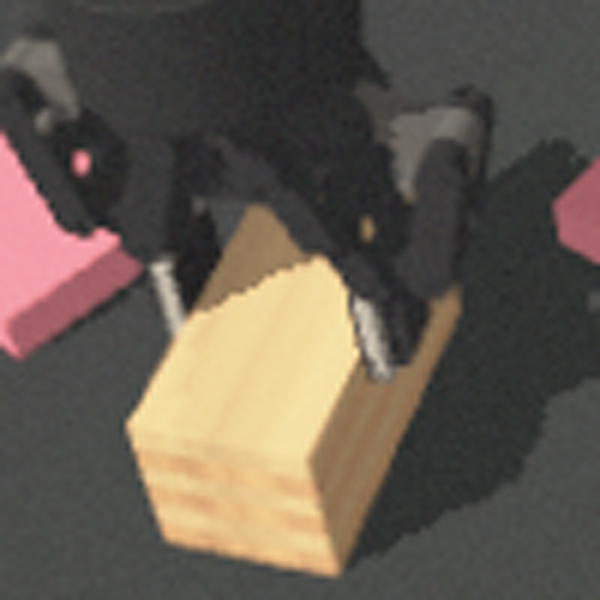

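Contact came at z = 0.0599, as expected, and the stack looks flush. The tips sit at mid-blank height. I'll release and lift.

```bash
python3 - <<'E'
from h import *
command_gripper(.058); r.hold(.1); command_gripper(.075); q=r.read_state()["eef_pos"]; print(fj())
r.move_straight(q+[0,0,.12],speed=.15); r.reach([.36,.10,.3],flatR(.44)); r.hold(.2)
print(fj())
snap("side","A");snap("top","A"); crop("side","_A",110,310,100,100,6,"g2"); crop("top","_A",110,190,80,70,8,"g3")
E
```

```text
(array([-0.11,  0.  , -0.33]), 0.07489011284605601, 20.12)
(array([-0.22, -0.08,  0.27]), 0.07504264363320738, 22.46)
```

View pics/g2.png

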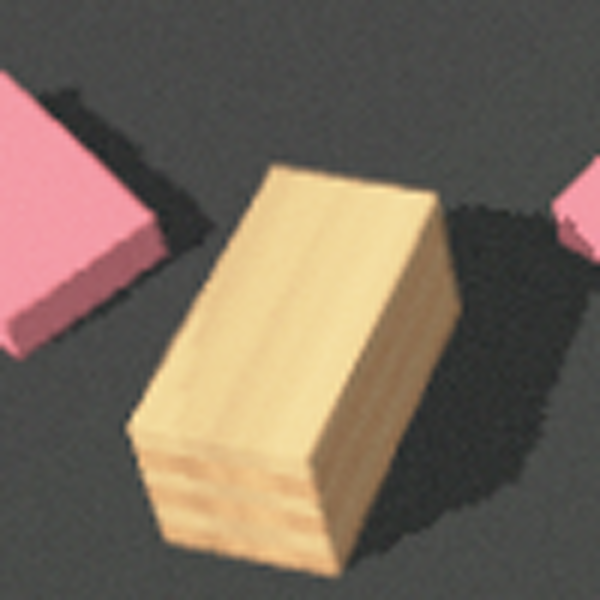

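View pics/g3.png

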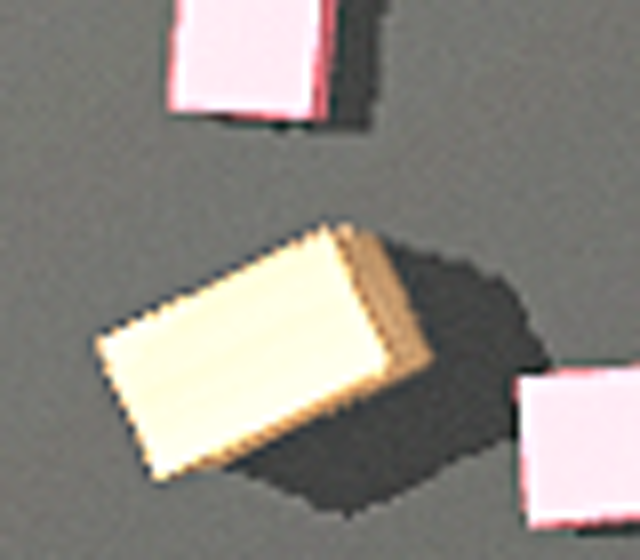

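View pics/top_A.png

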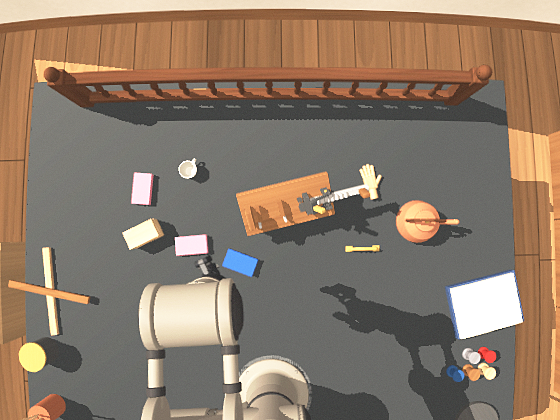

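The stack is flush in both views and the bystanders are where they started: hand (371,182), kettle (418,222), pull (363,248), cup (188,169). I'll hand in.

```bash
python3 - <<'E'
from workcell import r
r.finish_job()
E
```

```text
the job is handed in; nothing more can be done
```

The blank is out of the clamp and lying flat on the two-blank pile, and the job is handed in at about 22.5 s on the robot's clock. `r.finish_job()` gives no verdict, so I can't confirm the score.

I pinched the pawl tab and raised it along its arc to about 0.48 rad, then slid the bar back about 44 mm by its lug. Both figures are commanded motions that the pictures bear out; the joint values were not read directly. I gripped the blank high, carried it over the pile and set it down under a force limit, which stopped it 0.1 mm from the computed height. Then I released it and backed away.

**Last checks:**
- **Stack:** both views show the three blanks flush and square. Just before lowering, I measured the held blank within about 2 mm of flush with the pile and square with it to about 0.05 rad.
- **Pile and bystanders:** by eye, all are at their starting pixels in the top view; I did not measure shifts.
- **Robot:** the fingers read no contact force at the end.

**Disagreement:** the two cameras differed by about 4 to 7 mm on absolute positions, more than the stated calibration. I averaged them for the jig and the pile, and compared the blank with the pile within each view for the placing. My first jig fit was also a few millimetres off because I mistook end faces for top edges. I corrected it before moving, and the depth readings then agreed to within 0.3 mm out of the bed.

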